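# Present a cast offset lever, balanced and level, above its drilling fixture

### The job

First swing the red clamp of the drilling fixture fully open by its black knob. Then grip the blue cast lever at its balance point, lift it off its wooden bearers and carry it over the fixture: heavy hub over the tall brass post, small eye over the small pin, about 5 cm clear above the post, level and still, without knocking it on the fixture or disturbing the other things on the bench. Finish while holding it there in the gripper: do not set it down or let go.

Things in the scene. Friction and masses are not known exactly. Their poses are not given: they have to be found in the camera images.
- lever_hub (a point): centre of the heavy hub of the blue cast-iron lever (hub: upright ring, 52 mm outer diameter, 22 mm bore, 34 mm high; this point is on its axis, half-way up, 17 mm above its underside). Lever: 240 mm long, about 0.6 to 0.9 kg, loose, lying flat across two wooden bearers, 50 mm above the table. Its x axis runs from the eye to the hub, z up.
- lever_eye (a point): centre of the small eye at the light end of the lever (28 mm outer diameter, 12 mm bore, 24 mm high; point half-way up, 12 mm above the underside), 200 mm from the hub axis.
- lever_balance (a point): the lever's balance point (centre of mass), inside its straight arm, 59 mm from the hub axis towards the eye, half-way up the arm. The arm is a square bar 18 mm wide and 18 mm high with flat upright sides, its underside 6 mm above the underside of the hub; this point is 15 mm above the hub's underside. x axis along the arm from eye to hub, y across the arm, z up.
- cradle: the two wooden bearers that carry the lever at the start, fixed: blocks 44 mm long (x) by 90 mm wide (y), tops 50 mm above the table, centred 100 mm either side of the origin along x on a plywood board 270 x 90 x 12 mm. The space between them, under the arm, is open for the fingers down to the board. Origin on the table under the centre; hub on the +x block.
- fixture: fixed drilling fixture: aluminium plate 300 (x) x 130 (y) x 25 mm on the table, origin under its centre, x towards the tall brass post end. The highest part of it is the clamp's knob, top 100 mm above the table.
- post_top (a point): top centre of the tall brass post (18 mm diameter) that fits the lever's hub, 55 mm above the table, at x = +100 mm, y = 0 of the fixture.
- pin_top (a point): top centre of the small brass pin (8 mm diameter) that fits the lever's eye, 39 mm above the table, at x = -100 mm, y = 0 of the fixture.
- clamp_pivot (a point): vertical pivot of the red clamp, at x = -30 mm, y = +47 mm of the fixture, 50 mm above the table.
- clamp_knob (a point): centre of the upright black round knob (26 mm diameter, 36 mm high, its underside 14 mm above the clamp's underside) on the free end of the red clamp bar (24 mm wide, 8 mm thick), 90 mm from the pivot; top 100 mm above the table, centre 82 mm above it. With the clamp shut it lies from the pivot towards the fixture's -y.
- clamp (a joint): angle of the red clamp about its vertical pivot, rad: 0 shut (bar across the seat, pointing to the fixture's -y), growing clockwise seen from above as the knob swings towards the fixture's -x, 1.6 at its open stop (bar pointing to -x, along the plate's edge). It starts between 0 and 0.4. Light friction (about 1 N at the knob); it stays where it is left.
- glue: yellow glue bottle with red cap, 56 mm diameter, 160 mm high, bystander, origin at its base
- tin: tin with green label, 72 mm diameter, 100 mm high, bystander, origin at its base
- offcut: pale wood offcut 120 x 60 x 40 mm, bystander, origin at its underside
- offcut2: wood offcut 60 x 60 x 30 mm, bystander, origin at its underside
- tape: orange tape measure 70 x 40 x 65 mm, bystander, origin at its underside
- hammer: hammer lying on the bench, bystander
- screwpot: grey plastic bowl, 80 mm diameter, 60 mm high, bystander, origin at its base

How it is judged (in metres and radians):
On the way, in this order (a step that is already met when the one before it is completed fails the run):
1. the clamp is swung open while the lever still lies on its bearers (value of joint clamp above 1.25 rad and distance of lever_balance from where it was at the start of the episode below 0.02 m), for 0.2 s.
2. the lever is lifted clear of its bearers in the gripper (height (world z) of lever_hub above 0.085 m and height (world z) of lever_eye above 0.08 m and contact force between the fingers and lever above 2 N), for 0.2 s.
At the end, for the whole second after the job is handed in: Clamp open (over 1.25 rad); lever still in the gripper, gripped within 20 mm along the arm of its balance point, level within 5 degrees, hub and eye within 20 mm of above post and pin, underside 30 to 75 mm above the post's top, carried by the fingers alone (value of joint clamp above 1.25 rad and horizontal distance between lever_hub and post_top below 0.02 m and horizontal distance between lever_eye and pin_top below 0.02 m and height (world z) of lever_hub between 0.102 and 0.147 m and angle between lever_balance's own z axis and vertical below 0.09 rad and x of the grasp point in the frame of lever_balance between -0.02 and 0.02 m and contact force between the fingers and lever above 2 N and contact force between lever and fixture below 0.3 N and linear speed of lever below 0.03 m/s and angular speed of lever below 0.15 rad/s); the arm keeps its last pose, push and grip.
It fails at once if the lever is knocked or rested on the fixture (contact force between lever and fixture above 4 N).
It fails at once if the lever is lifted before the clamp is open, or the clamp is shut again (distance of lever_balance from where it was at the start of the episode above 0.04 m and value of joint clamp below 1.1 rad).
It fails at once if a bystander is disturbed (moved over 30 mm) (distance of any of glue, tin, offcut, offcut2, tape, hammer, screwpot from where it was at the start of the episode above 0.03 m).
It also fails if it takes over 53 s, if anything falls off the work surface, if the arm or the gripper's body presses on something with over 40 N, if the wrist force passes 120 N, or if a joint passes its speed limit or range.

### The arm

A 7-joint arm with a two-finger parallel gripper is mounted at the origin on the work surface. World frame = base frame: x ahead of the robot, y to its left, z up, the work surface at z = 0. Lengths are in mm, angles in rad, forces in N, time in s.
With the tool pointing down it reaches from about 400 to 875 mm from the base axis. Payload 4.4 kg.
Tool frame: the origin (TCP) lies on the centre line of the jaws, within the pads' length; the fingertips stand 25 mm ahead of it and the grasp point (between the pads) lies 6 mm ahead of it; x points along the fingers, y is the direction in which the jaws open and shut, and the axes are right-handed (so a half turn about x gives the same grasp; the last joint's range is limited). The gripper opens to 85 mm and grips with 20 to 120 N. Pads are 22 mm wide; open, the fingers measure 114 mm over their backs; the gripper's body (76 mm by 85 mm) begins 54 mm behind the grasp point. The pads swing forward as they close: fully open they stand 13 mm farther back than shut.
Start: joints at [-1.195, 0.628, 0.038, 1.517, -0.027, 0.996, -0.02], TCP at [277.899, 587.614, 256.313] pointing down, gripper open.
Joint ranges: [-3.06, 3.06], [-0.37, 2.12], [-1.25, 1.32], [0.18, 2.47], [-1.1, 4.24], [0.23, 1.98], [-2.94, 2.94]. Speed limits (rad/s): [2.57, 2.57, 3.14, 3.14, 3.14, 3.14, 3.14].

### API

Orientations are given as [roll, pitch, yaw] about the fixed x, y, z axes, in that order (R = Rz(yaw) Ry(pitch) Rx(roll)).
In Python, from cell import * gives the robot as it stands. The module is installed in compiled form; this text tells all that it offers.
- The arm moves only by the tool jog_arm, never from a script. Its argument "series" is a list of rows, each a list of 3 entries, a list of its own where there are three numbers: the turn, a rotation vector about the tool's x, y, z in degrees, then the shift along the tool's x, y, z in mm, then the gripper's target within -1 to 1 (shut at 1, half-way at 0, fully open at -1). In form: [[[rx, ry, rz], [dx, dy, dz], hand], ...]. A call has 1 to 8 rows; each row shifts and turns the commanded pose from where the row before left it, along the tool's axes as they then stand; what a row does not reach is not made up. A row lasts 1/8 s, in which the tool goes at most 62.5 mm and 10.7 degrees, less where a joint would pass 70% of its speed; a pose out of reach is approached as far as the arm can. A call is refused whole if a number of a shift passes 62.5 or a number of a turn 10.7, either way. A call with a gripper value outside its range is refused whole. The fingers move at their own pace and stop on an object; the grip force is fixed at half the most. Time passes only in rows, so rows that do not move let the fingers close. It gives the time, the measured TCP pose, the force and the opening at its end, in the units of the state.
- read_state(): the state, without advancing time (a new reading comes with each control period).
- get_image(name): name is "scene" or "top" or "wrist"; returns a dict with "img" (480x640x3 uint8, red, green, blue), "range_z" (480x640 float32, mm along the optical axis (not along the pixel's ray), 0 where there is no reading), "fovy" (degrees; the focal length in pixels is half the picture's height over the tangent of half this angle, whatever the lens; pixels are square), "cx", "cy" (the principal point, pixels), "cam_to_world" (4x4, takes a point from camera to world coordinates). Camera axes: x right, y up, looking along -z (the intrinsics and any distortion apply to the point x, -y, -z); pixel columns grow to the right and rows downward; lengths in mm; the calibration is good to about 2 mm. A picture is of the moment at which its call begins.
- finish_job(): hands the job in, once; it reports no verdict.
The state is a dict: "clock": time; "qpos": joint angles; "qd": joint speeds; "tau": joint torques, N m; "eef_pos": TCP position; "tool_rot": TCP orientation; "force": force on the tool from outside, world axes, zero at the start; "torque": the same for the moment, N m; "width": finger opening in mm.
Only numpy, scipy, OpenCV 4.12 (cv2) and the standard library are available. Lean on these libraries where they do the work, as an engineer would, in place of code of your own. Each camera call takes 0.05 s, during which the arm holds its last target. There are 200 camera calls.

## Working session

There is one attempt and no reset: what is moved stays moved. The work goes in short steps, Python scripts to look and compute and a tool call to move; the robot and the scene stay as the last step left them, time stands still between calls to the robot, and variables do not carry over. Pictures are saved under pics/ and viewed, about 8 in all and at most 12, crops included, and the job is handed in when it is done.

Besides the shell and the picture viewer there is one more tool, called by a JSON object that holds its "fn" and its "kwargs". jog_arm: Moves the arm, as the interface text tells. Its arguments: {"type":"object","properties":{"series":{"type":"array"}},"required":["series"]}

```bash
mkdir -p pics
cat > h.py <<'E'
from cell import *
import numpy as np, cv2
def save(n,f):
    d=get_image(n); cv2.imwrite('pics/'+f,d["img"][:,:,::-1]); return d
def pts(d):
    h,w=d["range_z"].shape; f=h/2/np.tan(np.radians(d["fovy"])/2)
    v,u=np.mgrid[0:h,0:w]; z=d["range_z"].astype(float)
    P=np.stack([(u-d["cx"])/f*z,-(v-d["cy"])/f*z,-z,np.ones_like(z)],-1)
    return (P@np.array(d["cam_to_world"]).T)[...,:3]
E
python3 - <<'E'
from h import *
for n in("top","scene"):
    d=save(n,n+"0.png"); print(n,d["fovy"],d["cx"],d["cy"],np.round(d["cam_to_world"],3).tolist(),[k for k in d])
    np.savez(n+"0.npz",P=pts(d),img=d["img"])
s=read_state();print(s)
E
```

```text
top 52.85490327700937 315.96763251267834 241.70345161723534 [[-0.005, 0.999, -0.05, 515.974], [-1.0, -0.004, 0.026, -17.535], [0.025, 0.05, 0.998, 1545.241], [0.0, 0.0, 0.0, 1.0]] ['img', 'range_z', 'fovy', 'cx', 'cy', 'cam_to_world']
scene 43.3194628014982 314.8465482268187 248.54965289875986 [[0.013, -0.669, 0.743, 1885.037], [1.0, 0.025, 0.005, -33.139], [-0.023, 0.743, 0.669, 1246.483], [0.0, 0.0, 0.0, 1.0]] ['img', 'range_z', 'fovy', 'cx', 'cy', 'cam_to_world']
{'clock': 0.1, 'qpos': array([-1.19480963,  0.62925148,  0.03846065,  1.51826629, -0.02700581,
        0.99633751, -0.0199855 ]), 'qd': array([ 0.0002788 , -0.00243638, -0.0010272 , -0.00190413, -0.0007998 ,
       -0.00072446,  0.00018069]), 'tau': array([ 2.14316424e-03, -5.64539731e+01,  1.22978613e+00, -1.93979359e+01,
        1.11510762e-02,  5.44602764e-03, -4.51173776e-06]), 'eef_pos': array([277.66388755, 587.12511702, 255.48326454]), 'tool_rot': array([-1.55803009,  1.56905207, -1.99981827]), 'force': array([-0.87198266,  0.31984092,  0.29473052]), 'torque': array([ 0.02923516, -0.00183062, -0.00793829]), 'width': 85.15904347479473}
```

View pics/top0.png

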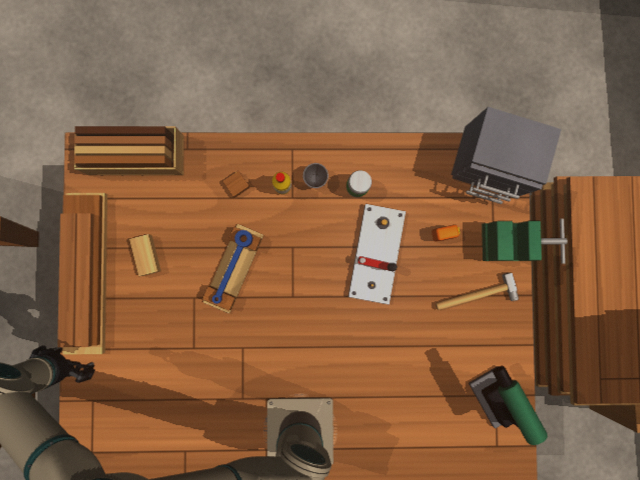

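View pics/scene0.png

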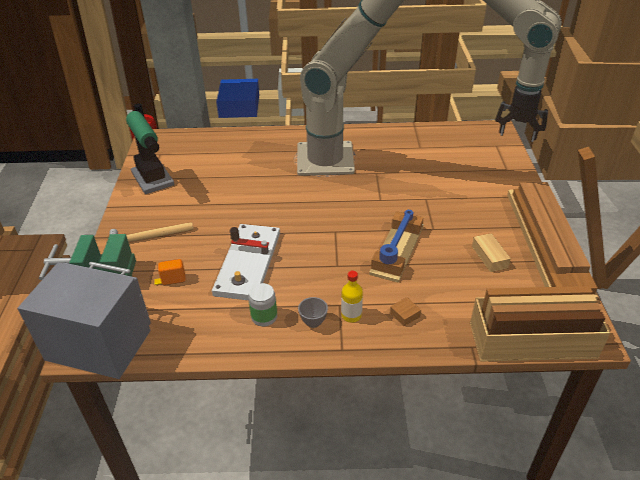

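The top view (up = +x, left = +y) shows the lever hub at (243,238), its eye at (216,299), the post at (384,223), the pin at (372,285), the clamp pivot at (362,260) and the knob at (391,267). The scene view agrees with this. Next I'll measure these.

Run:
```python
from h import *
from scipy.spatial.transform import Rotation as R
z=np.load("top0.npz");P=z["P"];img=z["img"]
hsv=cv2.cvtColor(img,cv2.COLOR_RGB2HSV);H,S,V=[hsv[...,i].astype(int) for i in range(3)]
v,u=np.mgrid[0:480,0:640]
def reg(a,b,c,d): return (u>=a)&(u<b)&(v>=c)&(v<d)
for (a,b) in((243,238),(216,299),(384,223),(372,285),(362,260),(391,267),(230,268)): print((a,b),P[b,a].round(1),img[b,a])
m=(H>100)&(H<130)&(S>120)&reg(195,265,220,315); Q=P[m]; print("lever",m.sum(),np.percentile(Q[:,2],[5,50,95]))
# axis
Q2=Q[:,:2].astype(np.float32); vx,vy,x0,y0=cv2.fitLine(Q2,cv2.DIST_HUBER,0,.01,.01).ravel(); d=np.array([vx,vy])*np.sign(vx)
t=(Q2-[x0,y0])@d; print("axis",d,np.degrees(np.arctan2(d[1],d[0])),"ends",np.array([x0,y0])+d*t.max(),np.array([x0,y0])+d*t.min(),np.ptp(t))
m=(S<40)&(V>120)&reg(340,415,200,310)&(abs(P[...,2]-25)<6);Q=P[m][:,:2].astype(np.float32)
r=cv2.minAreaRect(Q);print("plate",r,m.sum(),np.median(P[m][:,2]))
m=((H<6)|(H>174))&(S>150)&reg(350,400,250,280);Q=P[m];print("red",m.sum(),Q.mean(0),np.median(Q[:,2]))
m=(V<50)&reg(380,405,255,280);Q=P[m];print("knob",Q[Q[:,2]>85].mean(0) if (Q[:,2]>85).any() else None,m.sum())
s=read_state();print(R.from_euler('xyz',s["tool_rot"]).as_matrix().round(3))
```

```text
(243, 238) [602.5 168.8  56.4] [87 53 27]
(216, 299) [415.5 252.4  46.5] [75 46 27]
(384, 223) [ 647.2 -267.    58.2] [198 143  60]
(372, 285) [ 455.  -230.4   38.3] [193 142  61]
(362, 260) [ 532.8 -196.2   68.4] [169 157 149]
(391, 267) [ 511.  -279.3  100.9] [51 42 37]
(230, 268) [510.5 206.6  68.1] [ 50  71 122]
lever 447 [69.87036567 76.66846066 87.63954001]
axis [ 0.91284716 -0.4083014 ] -24.098179 ends [620.37164 155.81313] [407.57388 250.99405] 233.11435
plate ((553.6710205078125, -248.24169921875), (129.89210510253906, 297.77508544921875), 78.98062896728516) 2949 25.976061867624594
red 171 [ 522.37148091 -236.71648863   59.90346424] 59.468522304429825
knob [ 512.41704911 -275.2374962    99.99344599] 17
[[-0.001  0.428  0.904]
 [-0.002  0.904 -0.428]
 [-1.    -0.002  0.   ]]
```

```bash
cat >> h.py <<'E'
from scipy.spatial.transform import Rotation as R
def frame(psi):  # tool x down, y at world angle psi (deg)
    p=np.radians(psi); y=np.array([np.cos(p),np.sin(p),0]); x=np.array([0,0,-1.]); return np.c_[x,y,np.cross(x,y)]
def plan(wps,vmax=60.,wmax=10.,hand=-1):
    """wps: (x,y,z,psi[,rows]); prints rows from the measured pose, shift in the frame left by the row before"""
    s=read_state(); p=np.array(s["eef_pos"]); M=R.from_euler('xyz',s["tool_rot"]).as_matrix()
    for w in wps:
        q=np.array(w[:3],float); rv=R.from_matrix(M.T@frame(w[3])).as_rotvec(degrees=True)
        n=w[4] if len(w)>4 else int(max(1,np.ceil(np.linalg.norm(q-p)/vmax),np.ceil(np.linalg.norm(rv)/wmax)))
        p0=p.copy()
        for i in range(n):
            r=np.round(rv/n,1); d=np.round(M.T@(p0+(q-p0)*(i+1)/n-p)).astype(int)
            p=p+M@d; M=M@R.from_rotvec(r,degrees=True).as_matrix()
            print([r.tolist(),d.tolist(),hand])
        print('--',p.round(1))
E
python3 - <<'E'
from h import *
plan([(460,150,250,5),(512,-279,200,-59)])
E
```

```text
[[7.5, 0.0, 0.0], [1, -40, 44], -1]
[[7.5, 0.0, 0.0], [1, -33, 49], -1]
[[7.5, 0.0, 0.0], [0, -27, 52], -1]
[[7.5, 0.0, 0.0], [1, -20, 56], -1]
[[7.5, 0.0, 0.0], [1, -12, 58], -1]
[[7.5, 0.0, 0.0], [1, -5, 59], -1]
[[7.5, 0.0, 0.0], [0, 3, 59], -1]
[[7.5, 0.0, 0.0], [1, 11, 59], -1]
-- [460.2 149.5 250. ]
[[8.0, 0.0, -0.0], [6, 2, 54], -1]
[[8.0, 0.0, -0.0], [7, 10, 53], -1]
[[8.0, 0.0, -0.0], [6, 17, 51], -1]
[[8.0, 0.0, -0.0], [6, 23, 49], -1]
[[8.0, 0.0, -0.0], [7, 31, 44], -1]
[[8.0, 0.0, -0.0], [6, 36, 40], -1]
[[8.0, 0.0, -0.0], [6, 41, 35], -1]
[[8.0, 0.0, -0.0], [7, 46, 28], -1]
-- [ 511.9 -278.7  199.7]
```

{"fn": "jog_arm", "kwargs": {"series": [[[7.5,0,0],[1,-40,44],-1],[[7.5,0,0],[1,-33,49],-1],[[7.5,0,0],[0,-27,52],-1],[[7.5,0,0],[1,-20,56],-1],[[7.5,0,0],[1,-12,58],-1],[[7.5,0,0],[1,-5,59],-1],[[7.5,0,0],[0,3,59],-1],[[7.5,0,0],[1,11,59],-1]]}}

```text
clock: 1.1
eef_pos: [460.8, 148.4, 250.3]
tool_rot: [2.531, 1.571, 1.039]
force: [0.0, 0.0, 0.8]
width: 85.7
```

{"fn": "jog_arm", "kwargs": {"series": [[[8,0,0],[6,2,54],-1],[[8,0,0],[7,10,53],-1],[[8,0,0],[6,17,51],-1],[[8,0,0],[6,23,49],-1],[[8,0,0],[7,31,44],-1],[[8,0,0],[6,36,40],-1],[[8,0,0],[6,41,35],-1],[[8,0,0],[7,46,28],-1]]}}

```text
clock: 2.1
eef_pos: [512.2, -279.5, 198.8]
tool_rot: [-1.695, 1.57, 1.978]
force: [0.4, -0.1, -0.1]
width: 85.3
```

Run:
```python
from h import *
d=save("wrist","w1.png"); np.savez("w1.npz",P=pts(d),img=d["img"],c=d["cam_to_world"],k=[d["fovy"],d["cx"],d["cy"]])
s=read_state();print(s["clock"],s["eef_pos"],R.from_euler('xyz',s["tool_rot"]).as_matrix().round(3).tolist(),s["qpos"].round(2))
```

```text
2.15 [ 511.3668722  -288.85587698  198.79424738] [[0.001, 0.497, -0.868], [-0.009, -0.868, -0.497], [-1.0, 0.008, 0.004]] [ 0.09  0.68  0.6   1.77 -0.49  0.84 -0.13]
```

View pics/w1.png

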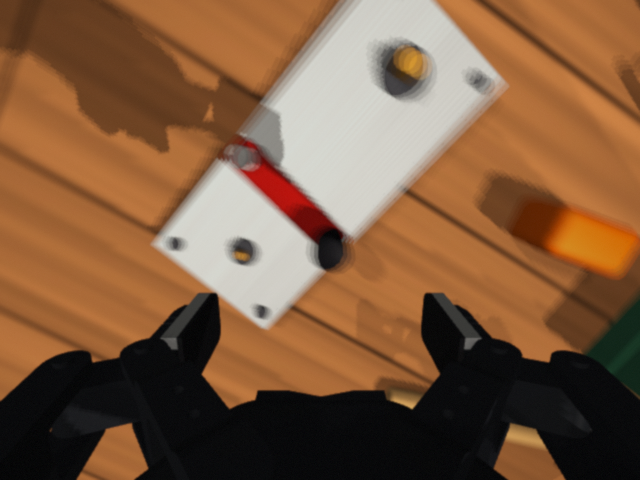

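The close view shows the knob at (330,250), the pivot at (243,155), the pin at (241,251) and the post at (408,62). It is slightly motion-blurred because the arm was still settling. I'll re-measure now that it is at rest.

Run:
```python
from h import *
get_image("wrist");get_image("wrist")
d=save("wrist","w2.png");P=pts(d);img=d["img"]
s=read_state();print(s["clock"],s["eef_pos"])
hsv=cv2.cvtColor(img,cv2.COLOR_RGB2HSV);H,S,V=[hsv[...,i].astype(int) for i in range(3)]
v,u=np.mgrid[0:480,0:640]
k=(P[...,2]>93)&(P[...,2]<108)&(v<290)
Q=P[k];print("knob",k.sum(),(Q[:,:2].max(0)+Q[:,:2].min(0))/2,Q.mean(0),np.ptp(Q[:,:2],axis=0))
w=(S<40)&(V>120)&(abs(P[...,2]-25)<5)&(v<340);r=cv2.minAreaRect(P[w][:,:2].astype(np.float32));print(r,np.median(P[w][:,2]))
for nm,lo,hi in(("post",50,60),("pin",34,43)):
    b=(H>8)&(H<28)&(S>90)&(P[...,2]>lo)&(P[...,2]<hi)
    n,l,st,c=cv2.connectedComponentsWithStats(b.astype(np.uint8))
    for i in range(1,n):
        if st[i,4]>25: Q=P[l==i];print(nm,st[i,4],c[i],Q.mean(0),np.ptp(Q,axis=0))
b=((H<6)|(H>174))&(S>150)&(P[...,2]>52)&(P[...,2]<66);Q=P[b][:,:2].astype(np.float32);print("bar",cv2.minAreaRect(Q),b.sum())
n=(P[...,2]>64)&(P[...,2]<75)&(S<60)&(v<230);print("pivot",P[n].mean(0),n.sum())
```

```text
2.3 [ 511.46795361 -278.74917448  198.56781276]
knob 1097 [ 512.56002633 -282.56581452] [ 513.62101148 -281.89341307  100.11675502] [25.13724922 25.55835701]
((553.7744750976562, -246.11473083496094), (128.6695556640625, 298.6272888183594), 79.16566467285156) 25.83400922248859
post 587 [401.97103918  54.31856899] [ 651.10233935 -265.69788126   55.40875792] [17.8468149  17.59110317  7.94080845]
post 586 [548.18771331 222.06313993] [ 610.45736531 -432.54308896   55.76951223] [42.49987299 57.00173073  9.98203787]
pin 80 [389.8125  65.9875] [ 645.38366238 -263.45163011   38.22582273] [10.33250124 15.19779194  8.90492894]
pin 332 [531.39759036 214.34337349] [ 611.23964841 -428.21140328   38.43958573] [39.37376748 21.28824245  8.9696092 ]
pin 82 [234.52439024 251.18292683] [ 456.65234616 -228.28134274   38.90977753] [7.84309651 7.49394906 7.27512558]
bar ((523.4898071289062, -237.61289978027344), (111.16983795166016, 23.236690521240234), 76.32315826416016) 3164
pivot [ 533.66505131 -195.18340588   65.74905555] 422
```

{"fn": "jog_arm", "kwargs": {"series": [[[0,0,0],[40,2,1],-1],[[0,0,0],[40,2,1],-1],[[0,0,0],[28,0,0],-1],[[0,0,0],[0,0,0],0],[[0,0,0],[0,0,0],0],[[0,0,0],[0,0,0],0],[[0,0,0],[0,0,0],0]]}}

```text
clock: 3.18
eef_pos: [513.1, -282.6, 92.3]
tool_rot: [2.221, 1.569, -0.384]
force: [-0.3, -0.1, -0.5]
width: 42.8
```

Run:
```python
from h import *
print(read_state()["eef_pos"],read_state()["width"],read_state()["force"])
c=np.array([533.2,-195.2])
w=[]
for a in np.linspace(-103.2,-195.6,11)[1:]:
    w.append((*(c+90*np.array([np.cos(np.radians(a)),np.sin(np.radians(a))])),90,-59.5,1))
plan(w,hand=0)
```

```text
[ 513.10820613 -282.641722     92.33783607] 42.824192991721695 [-0.27473215 -0.14586126 -0.54371293]
[[0.2, -0.1, -0.1], [2, -11, 10], 0]
-- [ 498.9 -278.3   90.3]
[[0.0, 0.0, 0.0], [0, -12, 8], 0]
-- [ 485.9 -272.    90.3]
[[0.0, 0.0, 0.0], [0, -14, 6], 0]
-- [ 473.6 -263.    90.3]
[[0.0, 0.0, 0.0], [0, -14, 3], 0]
-- [ 463.9 -252.5   90.3]
[[0.0, 0.0, 0.0], [0, -14, 1], 0]
-- [ 456.  -240.9   90.3]
[[0.0, 0.0, 0.0], [0, -14, -1], 0]
-- [ 449.7 -228.3   90.3]
[[0.0, 0.0, 0.0], [0, -15, -3], 0]
-- [ 444.7 -213.9   90.4]
[[0.0, 0.0, 0.0], [0, -13, -6], 0]
-- [ 443.3 -199.6   90.4]
[[0.0, 0.0, 0.0], [0, -12, -8], 0]
-- [ 444.1 -185.2   90.4]
[[0.0, 0.0, 0.0], [0, -11, -9], 0]
-- [ 446.2 -171.2   90.4]
```

{"fn": "jog_arm", "kwargs": {"series": [[[0,0,0],[2,-11,10],0],[[0,0,0],[0,-12,8],0],[[0,0,0],[0,-14,6],0],[[0,0,0],[0,-14,3],0],[[0,0,0],[0,-14,1],0],[[0,0,0],[0,-14,-1],0],[[0,0,0],[0,-15,-3],0]]}}

```text
clock: 4.05
eef_pos: [443.7, -212.7, 89.3]
tool_rot: [-2.139, 1.57, 1.539]
force: [-0.5, -2.8, -1.1]
width: 42.7
```

{"fn": "jog_arm", "kwargs": {"series": [[[0,0,0],[0,-7,-3],0],[[0,0,0],[0,-6,-3],0],[[0,0,0],[0,-6,-4],0],[[0,0,0],[0,-6,-4],0],[[0,0,0],[0,-6,-4],0],[[0,0,0],[0,-5,-5],0],[[0,0,0],[0,0,0],0]]}}

```text
clock: 4.92
eef_pos: [445.5, -170.1, 89.2]
tool_rot: [-1.876, 1.57, 1.802]
force: [0.2, -0.2, -0.0]
width: 42.4
```

{"fn": "jog_arm", "kwargs": {"series": [[[0,0,0],[-60,0,0],0],[[0,0,0],[-60,0,0],-1]]}}

```text
clock: 5.18
eef_pos: [444.7, -171.0, 210.2]
tool_rot: [-0.747, 1.568, 2.93]
force: [2.5, 0.7, -0.3]
width: 59.4
```

Run:
```python
from h import *
plan([(546,185,230,66)])
```

```text
[[-9.6, -0.0, 0.0], [-2, -20, -21], -1]
[[-9.6, -0.0, 0.0], [-1, -15, -23], -1]
[[-9.6, -0.0, 0.0], [-2, -12, -26], -1]
[[-9.6, -0.0, 0.0], [-1, -7, -28], -1]
[[-9.6, -0.0, 0.0], [-2, -3, -28], -1]
[[-9.6, -0.0, 0.0], [-1, 2, -29], -1]
[[-9.6, -0.0, 0.0], [-2, 7, -27], -1]
[[-9.6, -0.0, 0.0], [-1, 12, -26], -1]
[[-9.6, -0.0, 0.0], [-2, 16, -24], -1]
[[-9.6, -0.0, 0.0], [-1, 19, -21], -1]
[[-9.6, -0.0, 0.0], [-2, 22, -17], -1]
[[-9.6, -0.0, 0.0], [-1, 26, -13], -1]
[[-9.6, -0.0, 0.0], [-2, 27, -9], -1]
-- [546.4 185.  230.1]
```

{"fn": "jog_arm", "kwargs": {"series": [[[-9.6,0,0],[-2,-20,-21],-1],[[-9.6,0,0],[-1,-15,-23],-1],[[-9.6,0,0],[-2,-12,-26],-1],[[-9.6,0,0],[-1,-7,-28],-1],[[-9.6,0,0],[-2,-3,-28],-1],[[-9.6,0,0],[-1,2,-29],-1],[[-9.6,0,0],[-2,7,-27],-1]]}}

```text
clock: 6.05
eef_pos: [499.2, 21.4, 220.3]
tool_rot: [-2.022, 1.57, 2.834]
force: [0.7, -0.0, -0.7]
width: 85.3
```

{"fn": "jog_arm", "kwargs": {"series": [[[-9.6,0,0],[-1,12,-26],-1],[[-9.6,0,0],[-2,16,-24],-1],[[-9.6,0,0],[-1,19,-21],-1],[[-9.6,0,0],[-2,22,-17],-1],[[-9.6,0,0],[-1,26,-13],-1],[[-9.6,0,0],[-2,27,-9],-1],[[0,0,0],[0,0,0],-1],[[0,0,0],[0,0,0],-1]]}}

```text
clock: 7.05
eef_pos: [546.4, 183.5, 229.0]
tool_rot: [-1.921, 1.569, -2.351]
force: [0.1, 0.0, 0.5]
width: 85.7
```

Run:
```python
from h import *
d=save("wrist","w3.png");P=pts(d);img=d["img"]
s=read_state();print(s["clock"],s["eef_pos"],R.from_euler('xyz',s["tool_rot"]).as_matrix().round(3).tolist())
hsv=cv2.cvtColor(img,cv2.COLOR_RGB2HSV);H,S,V=[hsv[...,i].astype(int) for i in range(3)]
b=(H>100)&(H<130)&(S>100)&(P[...,2]>62)&(P[...,2]<95)
n,l,st,c=cv2.connectedComponentsWithStats(b.astype(np.uint8));i=1+st[1:,4].argmax();b=l==i;print(st[i])
np.savez("w3.npz",P=P,b=b,img=img)
hub=b&(P[...,2]>79.5)
arm=b&(P[...,2]<79)
print("hubtop z",np.median(P[hub][:,2]),cv2.minEnclosingCircle(P[hub][:,:2].astype(np.float32)))
ln=cv2.fitLine(P[arm][:,:2].astype(np.float32),cv2.DIST_HUBER,0,.01,.01).ravel();print("arm",ln,np.degrees(np.arctan2(ln[1],ln[0])),np.median(P[arm][:,2]))
g=save("top","top1.png");PT=pts(g);hs=cv2.cvtColor(g["img"],cv2.COLOR_RGB2HSV)
m=((hs[...,0]<6)|(hs[...,0]>174))&(hs[...,1]>150);m[:,:345]=0;m[:,405:]=0;m[:200]=0;m[310:]=0
Q=PT[m];print("red clamp",len(Q),Q.mean(0),cv2.minAreaRect(Q[:,:2].astype(np.float32)))
```

```text
7.1 [546.51699818 183.12231526 229.07523074] [[-0.001, 0.418, 0.909], [-0.001, 0.909, -0.418], [-1.0, -0.002, -0.0]]
[ 303   18   59  308 8155]
hubtop z 84.68267346791936 ((600.8146362304688, 168.052001953125), 25.752967834472656)
arm [ 9.1264832e-01 -4.0874571e-01  4.9150204e+02  2.1672144e+02] -24.126066 74.62901321038271
red clamp 172 [ 491.76795218 -188.26632292   59.18951394] ((488.37640380859375, -190.09457397460938), (25.54273223876953, 106.87782287597656), 79.48445129394531)
```

View pics/w3.png

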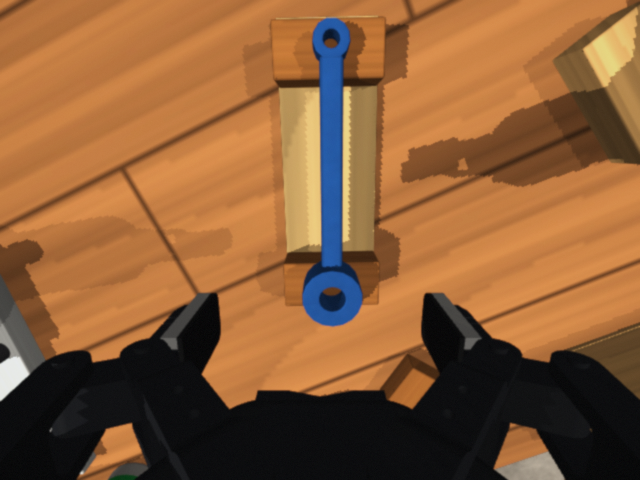

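The wrist view shows the lever clearly, with its hub at (332,293) and its eye at (331,38). It lies between the open fingers and the space under the arm is free. The clamp bar now points along -x, so it is open. I'll descend and grip.

{"fn": "jog_arm", "kwargs": {"series": [[[-0.6,0,0],[40,8,-3],-1],[[0,0,0],[45,0,0],-1],[[0,0,0],[40,0,0],-1],[[0,0,0],[20,0,0],-1],[[0,0,0],[13,0,0],-1],[[0,0,0],[0,0,0],-1]]}}

```text
clock: 7.9
eef_pos: [547.2, 192.6, 70.8]
tool_rot: [-2.111, 1.569, -2.529]
force: [-0.4, 0.8, 0.3]
width: 85.3
```

Run:
```python
from h import *
s=read_state();M=R.from_euler('xyz',s["tool_rot"]).as_matrix();print(s["eef_pos"],M.T@(np.array([546.96,192.2,71])-s["eef_pos"]),M.round(3).tolist(),s["force"])
```

```text
[547.16425728 192.56077116  70.8416516 ] [-0.15783    -0.4128247  -0.04020617] [[-0.001, 0.406, 0.914], [-0.001, 0.914, -0.406], [-1.0, -0.001, -0.001]] [-0.38711659  0.77737757  0.34840083]
```

Position is within half a millimetre, so I'll close the gripper.

{"fn": "jog_arm", "kwargs": {"series": [[[0,0,0],[0,0,0],1],[[0,0,0],[0,0,0],1],[[0,0,0],[0,0,0],1],[[0,0,0],[0,0,0],1],[[0,0,0],[0,0,0],1],[[0,0,0],[0,0,0],1],[[0,0,0],[0,0,0],1],[[0,0,0],[0,0,0],1]]}}

```text
clock: 8.9
eef_pos: [547.7, 193.1, 71.9]
tool_rot: [0.47, 1.57, 0.053]
force: [-1.2, -0.8, 6.5]
width: 17.4
```

{"fn": "jog_arm", "kwargs": {"series": [[[0,0,0],[-5,0,0],1],[[0,0,0],[-10,0,0],1],[[0,0,0],[-15,0,0],1],[[0,0,0],[-20,0,0],1],[[0,0,0],[-25,0,0],1],[[0,0,0],[-25,0,0],1],[[0,0,0],[-20,0,0],1],[[0,0,0],[0,0,0],1]]}}

```text
clock: 9.9
eef_pos: [548.6, 193.6, 193.4]
tool_rot: [0.807, 1.567, 0.39]
force: [0.3, -0.7, -7.1]
width: 16.8
```

Run:
```python
from h import *
d=save("wrist","w4.png");P=pts(d);s=read_state();print(s["eef_pos"],s["width"],s["force"],R.from_euler('xyz',s["tool_rot"]).as_matrix().round(3).tolist())
# final: balance = post - 59*d ; d from pin to post
post=np.array([651.1,-265.7]);pin=np.array([456.7,-228.3]);dd=(post-pin)/np.linalg.norm(post-pin)
mid=(post+pin)/2; hub=mid+100*dd; b=hub-59*dd; a=np.degrees(np.arctan2(dd[1],dd[0]));print(hub,b,a,a+90)
plan([(500,20,185,72),(*b,185,a+90)],vmax=32,hand=1)
```

```text
[547.63014526 193.31498865 192.09566638] 16.870775412529028 [ 0.38641538  0.13333761 -7.28204037] [[0.001, 0.405, 0.914], [0.001, 0.914, -0.405], [-1.0, 0.001, 0.001]]
[ 652.09920321 -265.89223354] [ 594.16167332 -254.74581575] -10.889899610037205 79.1101003899628
[[-1.0, 0.0, -0.0], [1, -30, 4], 1]
[[-1.0, 0.0, -0.0], [1, -29, 4], 1]
[[-1.0, 0.0, -0.0], [1, -30, 4], 1]
[[-1.0, 0.0, -0.0], [2, -30, 3], 1]
[[-1.0, 0.0, -0.0], [1, -30, 2], 1]
[[-1.0, 0.0, -0.0], [1, -30, 2], 1]
-- [500.   19.7 184.9]
[[-0.7, 0.0, -0.0], [0, -23, 17], 1]
[[-0.7, 0.0, -0.0], [0, -24, 18], 1]
[[-0.7, 0.0, -0.0], [0, -23, 16], 1]
[[-0.7, 0.0, -0.0], [0, -24, 17], 1]
[[-0.7, 0.0, -0.0], [0, -24, 16], 1]
[[-0.7, 0.0, -0.0], [0, -24, 16], 1]
[[-0.7, 0.0, -0.0], [0, -25, 16], 1]
[[-0.7, 0.0, -0.0], [0, -24, 15], 1]
[[-0.7, 0.0, -0.0], [0, -25, 15], 1]
[[-0.7, 0.0, -0.0], [0, -25, 15], 1]
-- [ 594.3 -254.6  184.9]
```

View pics/w4.png

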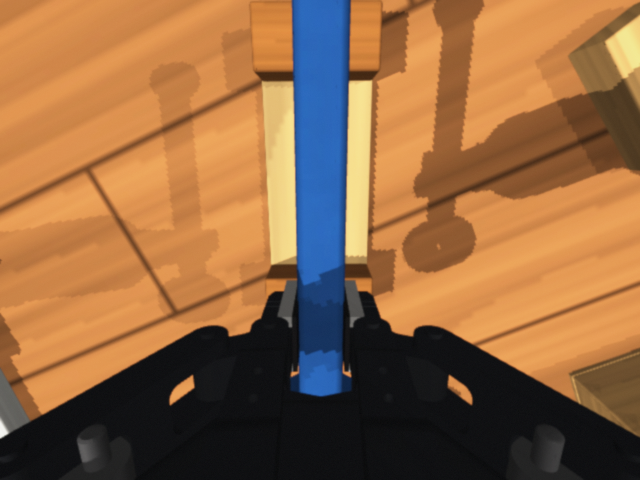

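The lever is gripped: width 17 mm, 7.3 N load, the arm straight between the pads and clear of the bearers. Now I'll carry it over.

{"fn": "jog_arm", "kwargs": {"series": [[[-0.5,0,0],[0,-8,1],1],[[-1,0,0],[0,-16,2],1],[[-1,0,0],[1,-24,3],1],[[-1,0,0],[1,-28,4],1],[[-1,0,0],[2,-28,3],1],[[-1,0,0],[1,-28,3],1],[[-0.5,0,0],[1,-28,3],1],[[0,0,0],[1,-20,5],1]]}}

```text
clock: 10.95
eef_pos: [505.2, 13.4, 183.8]
tool_rot: [-2.323, 1.568, -2.637]
force: [0.0, 0.3, -6.7]
width: 17.2
```

{"fn": "jog_arm", "kwargs": {"series": [[[-0.7,0,0],[0,-23,15],1],[[-0.7,0,0],[0,-24,17],1],[[-0.7,0,0],[0,-23,16],1],[[-0.7,0,0],[0,-24,17],1],[[-0.7,0,0],[0,-24,16],1],[[-0.7,0,0],[0,-24,16],1],[[-0.7,0,0],[0,-25,16],1],[[-0.7,0,0],[0,-20,12],1]]}}

```text
clock: 11.95
eef_pos: [575.9, -200.1, 183.4]
tool_rot: [-2.632, 1.568, -2.849]
force: [-0.6, 0.1, -7.4]
width: 16.9
```

Run:
```python
from h import *
print(read_state()["eef_pos"])
plan([(594.2,-254.7,185,79.1)],vmax=15,hand=1)
```

```text
[ 575.87653659 -200.07377757  183.38834097]
[[-0.4, -0.0, 0.0], [0, -12, 7], 1]
[[-0.4, -0.0, 0.0], [-1, -13, 8], 1]
[[-0.4, -0.0, 0.0], [0, -12, 7], 1]
[[-0.4, -0.0, 0.0], [-1, -13, 7], 1]
-- [ 594.1 -254.9  185.4]
```

{"fn": "jog_arm", "kwargs": {"series": [[[-0.4,0,0],[0,-16,9],1],[[-0.4,0,0],[0,-14,8],1],[[-0.4,0,0],[0,-10,6],1],[[-0.4,0,0],[0,-7,4],1],[[0,0,0],[0,-3,2],1],[[0,0,0],[0,0,0],1],[[0,0,0],[0,0,0],1],[[0,0,0],[0,0,0],1]]}}

```text
clock: 12.95
eef_pos: [595.6, -251.5, 184.3]
tool_rot: [2.232, 1.57, 2.046]
force: [0.4, -0.9, -7.1]
width: 17.2
```

```bash
cat > chk.py <<'E'
from h import *
import sys
s=read_state();print(s["clock"],s["eef_pos"],R.from_euler('xyz',s["tool_rot"]).as_matrix().round(3).tolist(),s["force"],s["width"])
for cam in("top","scene"):
    d=save(cam,cam+sys.argv[1]+".png");P=pts(d);hs=cv2.cvtColor(d["img"],cv2.COLOR_RGB2HSV);H,S=hs[...,0],hs[...,1]
    b=(H>100)&(H<130)&(S>110)&(P[...,0]>400)&(P[...,0]<720)&(P[...,1]<-150)&(P[...,1]>-350)&(P[...,2]>60)
    Q=P[b]
    if len(Q)<20: print(cam,len(Q));continue
    dd=np.array([.982,-.189]);t=(Q[:,:2]-[594.2,-254.7])@dd; n=(Q[:,:2]-[594.2,-254.7])@[.189,.982]
    print(cam,len(Q),"t range",t.min().round(1),t.max().round(1))
    for lo,hi in((-160,-128),(-120,-90),(-90,-50),(-50,-20),(20,32),(34,90)):
        k=(t>lo)&(t<hi)
        if k.sum()>3: print((lo,hi),k.sum(),"n",np.percentile(n[k],[5,50,95]).round(1),"z",np.percentile(Q[k,2],[10,50,95]).round(1))
    r=((H<6)|(H>174))&(S>150)&(P[...,0]>400)&(P[...,0]<600)&(P[...,1]<-150)&(P[...,1]>-320)&(P[...,2]>40)&(P[...,2]<75)
    if r.sum()>20: print("clamp",cv2.minAreaRect(P[r][:,:2].astype(np.float32)))
E
python3 chk.py 2
```

```text
12.95 [ 595.57159927 -251.47662763  184.29787359] [[-0.0, 0.185, 0.983], [0.0, 0.983, -0.185], [-1.0, 0.0, -0.0]] [ 0.39740849 -0.92097653 -7.06067529] 17.195163912098746
top 333 t range -151.0 83.1
(-160, -128) 46 n [-8.4  2.3 12.5] z [183.9 188.  190.9]
(-120, -90) 58 n [-5.4  2.1  8.6] z [184.9 188.1 191.9]
(-90, -50) 85 n [-5.1  1.7 42.9] z [183.8 188.  447.8]
(-50, -20) 39 n [-3.   4.1 10.4] z [184.5 188.7 203.5]
(34, 90) 86 n [-2.7 14.9 23.9] z [193.5 197.8 202.7]
clamp ((488.72100830078125, -188.08233642578125), (21.2476749420166, 107.02593231201172), 79.82170867919922)
scene 227 t range -151.9 92.4
(-160, -128) 30 n [-3.7  7.4 14.9] z [177.  183.6 188.3]
(-120, -90) 9 n [ 3.3  9.4 10.9] z [180.6 186.5 190.2]
(-90, -50) 9 n [ 9.2 11.2 12.4] z [181.5 184.5 189.4]
(20, 32) 11 n [-1.8  7.6 12.3] z [184.  186.3 188.3]
(34, 90) 150 n [-15.1   4.   24.7] z [191.7 194.7 198.4]
clamp ((496.6071472167969, -185.5850830078125), (22.094776153564453, 115.1116943359375), 81.26774597167969)
```

The lever is level: arm top at 188 mm at both ends. It is about 3 mm off in y, so I'll correct that and lower 58 mm.

{"fn": "jog_arm", "kwargs": {"series": [[[0,0,0],[5,-1,0],1],[[0,0,0],[10,-1,-1],1],[[0,0,0],[14,-1,0],1],[[0,0,0],[13,0,0],1],[[0,0,0],[10,0,0],1],[[0,0,0],[6,0,0],1],[[0,0,0],[0,0,0],1],[[0,0,0],[0,0,0],1]]}}

```text
clock: 14.05
eef_pos: [594.5, -254.9, 126.7]
tool_rot: [-0.148, 1.57, -0.335]
force: [0.4, 0.1, -6.5]
width: 16.6
```

```bash
python3 chk.py 3
python3 - <<'E'
import cv2,numpy as np
a=cv2.imread('pics/top3.png')[185:320,320:430];b=cv2.imread('pics/scene3.png')[160:320,150:350]
cv2.imwrite('pics/end.png',np.hstack([cv2.resize(a,(400,480)),cv2.resize(b,(400,480))]))
E
```

```text
14.05 [ 594.4637931  -254.93960806  126.72155563] [[0.001, 0.186, 0.983], [-0.0, 0.983, -0.186], [-1.0, -0.0, 0.001]] [ 0.42406545  0.13956694 -6.47685534] 16.613634990278385
top 304 t range -152.3 82.7
(-160, -128) 45 n [-12.3  -2.2   9.8] z [126.4 129.7 135.1]
(-120, -90) 53 n [-8.7 -2.4  4.5] z [126.3 129.4 134.8]
(-90, -50) 72 n [-9.6 -2.7  4.8] z [125.2 129.8 134.5]
(-50, -20) 34 n [-7.4  0.8  4.8] z [126.8 130.1 134.5]
(34, 90) 82 n [-5.6 11.2 20.1] z [135.8 140.6 145.6]
clamp ((488.6533203125, -188.26681518554688), (22.234628677368164, 107.00276184082031), 80.00131225585938)
scene 211 t range -153.5 91.8
(-160, -128) 26 n [-7.1  3.5 13.2] z [116.2 124.6 128.7]
(-120, -90) 6 n [0.2 5.4 6.9] z [127.6 129.  131.8]
(-90, -50) 5 n [5.3 6.2 9.6] z [121.9 126.2 128.5]
(20, 32) 5 n [-3.   1.4  6.9] z [125.5 128.5 132.8]
(34, 90) 143 n [-18.8   2.1  21.5] z [133.9 137.6 141.6]
clamp ((498.23876953125, -186.23260498046875), (22.960872650146484, 110.1736068725586), 79.57254791259766)
```

View pics/end.png

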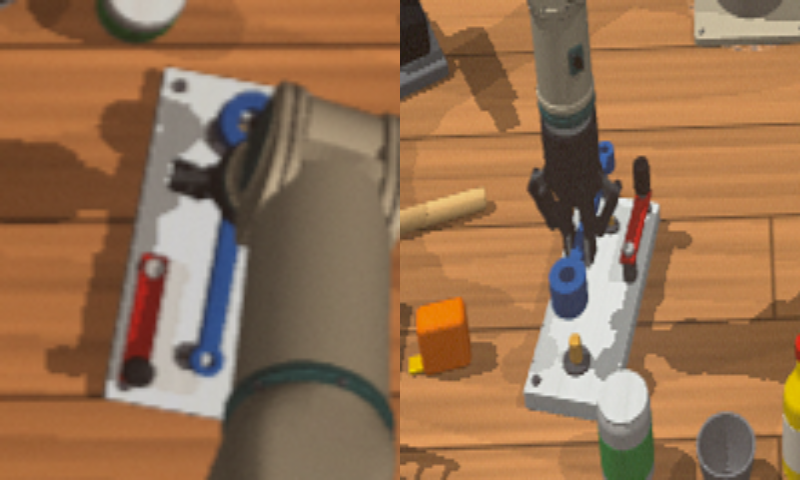

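The final view shows the hub above the post, the eye above the pin, the clamp lying along the plate edge and the bystanders untouched. I'm handing in.

```bash
python3 -c "
from h import *
s=read_state();print(s['eef_pos'],abs(s['qd']).max(),s['force']);print(finish_job())"
```

```text
[ 594.43537554 -255.00024179  126.87346936] 0.0030160250845387778 [ 1.17734306 -0.23222963 -6.83736194]
the job is handed in; nothing more can be done
None
```

I opened the clamp, picked up the lever at its balance point and held it over the fixture. I handed the job in at about 14 s of the 53 s allowed; no verdict is reported.

- **Clamp:** I swung it open by its knob with the fingers half closed around it. After that its bar measured within about 1° of the plate's -x direction, so it is open, close to its stop.
- **Grip:** The fingers closed within 1 mm of the balance point as I measured it before gripping. The load read about 7 N, with no sign of the lever slipping.
- **Final position:** The tool centre was within about 0.5 mm of the target I worked out from the measured post and pin. The lever's ends fit with the hub over the post and the eye over the pin to within a few mm.
- **Level and height:** The arm's top measured 129–130 mm along its visible length in the top view. That puts the hub centre at about 123 mm and the underside about 51 mm above the post.
- **Stillness and surroundings:** Joint speeds were at most 0.003 rad/s at hand-in. There was no sign of contact with the fixture, and the bystanders visible in the last pictures looked untouched; I did not measure their positions.

No check failed. The scene camera read sideways positions up to about 9 mm different from the top camera. I put this down to it seeing the lever's side faces and did not correct for it.

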